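# Hang two glaze test tiles and lock them with the keeper bar

## Task

Put the two loose glaze test tiles back on the sloping plywood rack: hang the green tile by its hole on the green peg and the brown tile on the brown peg, each hanging down the slope and lying flat on the board. Then lock them in with the keeper bar: thread its two holes over both pegs together, grip upwards, and press or lower it until it lies flat on the tiles. Leave the cup, the canister and the sieve where they stand.

Things in the scene. Friction and masses are not known exactly. Their poses are not given: they have to be found in the camera images.
- green_tile_center (a point): Loose green ceramic test tile, bare terracotta at the end away from its hole, 90 mm long (its x) x 48 mm wide (its y) x 10 mm thick (its z), about 100 g, lying flat on the table at the start. This point is its centre, half-way through the thickness. The 16 mm hanging hole is near one end, 33 mm from the centre along +x. Faces alike.
- green_tile_hole (a point): The same tile: centre of its round through hole (16 mm across), half-way through the thickness; 33 mm from the tile's centre along the tile's +x. Axes as the tile's.
- brown_tile_center (a point): Loose dark brown ceramic test tile, bare terracotta at the end away from its hole, 90 mm long (its x) x 48 mm wide (its y) x 10 mm thick (its z), about 100 g, lying flat on the table at the start. This point is its centre, half-way through the thickness. The 16 mm hanging hole is near one end, 33 mm from the centre along +x. Faces alike.
- brown_tile_hole (a point): The same tile: centre of its round through hole (16 mm across), half-way through the thickness; 33 mm from the tile's centre along the tile's +x. Axes as the tile's.
- keeper_grip (a point): Middle of the dark wooden grip of the loose keeper bar, 21 mm above the bar's underside. The bar is pale wood, 136 mm long (its y) x 30 mm wide (its x) x 8 mm thick; the grip stands on its middle, 24 mm wide (x) x 36 mm long (y), its top 34 mm above the underside. 70 g. z points out of the bar on the grip's side; it starts on the table, grip up. Same either way round.
- keeper_hole_a (a point): Centre of one of the keeper bar's two round 14 mm through holes, half-way through the 8 mm bar; 50 mm from the middle of the bar along + y and 17 mm below the point keeper_grip. Axes as the bar's.
- keeper_hole_b (a point): Centre of one of the keeper bar's two round 14 mm through holes, half-way through the 8 mm bar; 50 mm from the middle of the bar along - y and 17 mm below the point keeper_grip. Axes as the bar's.
- green_peg (a point): Foot of the green peg on the surface of the rack's sloping board, amid a painted green disc (40 mm across, no thickness). The peg is 8 mm thick, tapered at the tip, and stands 38 mm out of the board along z, square to the board. x runs straight up the slope, y level along the board (to the left for one facing up the slope). The brown peg is 100 mm away along -y.
- brown_peg (a point): Foot of the brown peg on the surface of the rack's sloping board, amid a painted brown disc (40 mm across, no thickness). The peg is 8 mm thick, tapered at the tip, and stands 38 mm out of the board along z, square to the board. x runs straight up the slope, y level along the board (to the left for one facing up the slope). The green peg is 100 mm away along +y.
- board: Sloping plywood board of the rack, fixed, placed and turned anew each time. Its surface (z = 0) has its normal z leaning 35 degrees from vertical towards its low edge; x up the slope, y level. Origin midway between the pegs, 45 mm down the slope. Flat and clear from 83 mm below the origin to 60 mm above, 125 mm to each side; four other tiles, fixed, 10 mm thick, lie fanned out further up.
- green_tile: The green tile as a whole; origin at the centre of its underside, axes as at its centre point.
- brown_tile: The brown tile as a whole; origin at the centre of its underside, axes as at its centre point.
- keeper: The keeper bar as a whole; origin at the middle of its underside, axes as at keeper_grip.
- cup: Bystander: white porcelain cup standing upright, 72 mm across the rim, 65 mm high; origin at the centre of its underside.
- canister: Bystander: white plastic canister with a grey lid, 84 mm across, 110 mm high; origin at the centre of its underside.
- sieve: Bystander: small steel sieve, bowl 76 mm across and 30 mm high, straight handle to its +y ending 135 mm from the bowl's centre; origin under the bowl.
There are look-alikes about, which are no part of the job. What is meant by the green_tile is not pink, and is the larger of those in its own colour. Several things have the shape of the brown_tile; the one meant has the colours described above.

How it is judged:
By the outcome, as a careful person would: the job done as asked, in the order asked, and still so for the second after the job is handed in, with the robot touching nothing.
It also fails if it takes over 67 s, if anything falls off the work surface, if the arm or the gripper's body presses on something with over 40 N, if the wrist force passes 120 N, or if a joint passes its speed limit or range.

## Robot

A 6-joint arm with a two-finger parallel gripper is mounted at the origin on the work surface. World frame = base frame: x ahead of the robot, y to its left, z up, the work surface at z = 0. Lengths are in mm, angles in rad, forces in N, time in s.
With the tool pointing down it reaches from about 350 to 975 mm from the base axis. Payload 7.1 kg.
Tool frame: the origin (TCP) lies on the front face of the gripper's body, between the roots of the fingers; the fingertips stand 80 mm ahead of it and the grasp point (between the pads) lies 61 mm ahead of it (env.tips_ahead is the distance from the TCP to the fingertips, in mm); z points along the fingers, y is the line along which they close (so a half turn about z gives the same grasp; the last joint's range is limited). The gripper opens to 88 mm and grips with 3 to 60 N. Pads are 20 mm wide; open, the fingers measure 115 mm over their backs; the gripper's body (75 mm by 178 mm) begins 61 mm behind the grasp point.
Start: joints at [-1.262, 0.423, 1.63, -0, 1.089, -0.019], TCP at [201.243, -591.698, 302.675] pointing down, gripper open.
Joint ranges: [-3, 3], [-0.9, 2.11], [0.09, 2.58], [-1.31, 4.45], [0.11, 2.69], [-2.54, 2.54]. Speed limits (rad/s): [2.39, 2.39, 3.01, 3.14, 3.14, 3.14].

## Interface

Orientations are given as a unit quaternion [x, y, z, w].
In Python, from station import env, set_gripper, viewer, workorder gives the robot as it stands. Calls block until the motion is done:
- env.reach(position, orientation): joint-space move of the TCP to a pose.
- env.move_l(position, rot=None, rate=150, f_stop=None): straight line of the TCP; rot=None keeps the orientation; rate is the mean speed in mm/s. With f_stop (N) it stops when the force on the tool has changed by that much, and returns True; else False.
- env.move_joints(angles): joint-space move.
- set_gripper(opening): finger opening in mm; the grip force is fixed at half the most; returns when the fingers have stopped.
- env.hold(seconds).
- env.ik(position, orientation): joint angles nearest the present ones, or None.
- env.read_state(): the state.
- viewer.camera(name): name is "scene" or "top"; returns the picture (480x640x3 uint8, blue, green, red); there is no depth.
- viewer.camera_params(name): a dict with "fx", "fy", "cx", "cy" (pixels), "pose" (4x4, takes a point from camera to world coordinates). Camera axes: x right, y up, looking along -z (the intrinsics and any distortion apply to the point x, -y, -z); pixel columns grow to the right and rows downward; lengths in mm; the calibration is good to about 2 mm. A picture is of the moment at which its call begins. camera_params takes no time and is no camera call.
A pose or a line that the arm cannot do raises env.IKError and nothing moves.
- workorder.sign_off(): hands the job in; it is judged then, once.
The state is a dict: "time_s": time; "qpos": joint angles; "dq": joint speeds; "tau": joint torques, N m; "tool_pos": TCP position; "orientation": TCP orientation; "force": force on the tool from outside, world axes, zero at the start; "wrist_torque": the same for the moment, N m; "width": finger opening in mm; "grip_force": force on a finger pad.
Only numpy, scipy, OpenCV 4.12 (cv2) and the standard library are available. Lean on these libraries where they do the work, as an engineer would, in place of code of your own. Each camera call takes 0.05 s, during which the arm holds its last target. There are 200 camera calls.

## Working session

There is one attempt and no reset: what is moved stays moved. The work goes in short steps, each a Python script; the robot and the scene stay as the last script left them, time stands still between calls to the robot, and variables do not carry over. Pictures are saved under pics/ and viewed, at most 10 in all, crops included, and the job is handed in when it is done.

```bash
ls; mkdir -p pics; python3 - <<'E'
from station import env, set_gripper, viewer, workorder
import cv2,numpy as np
for n in("scene","top"):
    im=viewer.camera(n); cv2.imwrite(f"pics/{n}0.png",im)
    p=viewer.camera_params(n); print(n,{k:(np.round(v,3).tolist() if not isinstance(v,str) else v) for k,v in p.items()})
print(env.read_state()["time_s"])
E
```

```text
pics
scene {'fx': 503.327, 'fy': 503.327, 'cx': 317.273, 'cy': 236.066, 'pose': [[0.886, -0.328, 0.328, 857.803], [0.463, 0.643, -0.609, -613.116], [-0.011, 0.692, 0.722, 748.857], [0.0, 0.0, 0.0, 1.0]]}
top {'fx': 575.225, 'fy': 575.225, 'cx': 319.809, 'cy': 248.386, 'pose': [[-0.081, 0.97, -0.231, 311.842], [-0.997, -0.08, 0.013, -68.158], [-0.006, 0.231, 0.973, 1179.75], [0.0, 0.0, 0.0, 1.0]]}
0.1
```

View pics/scene0.png

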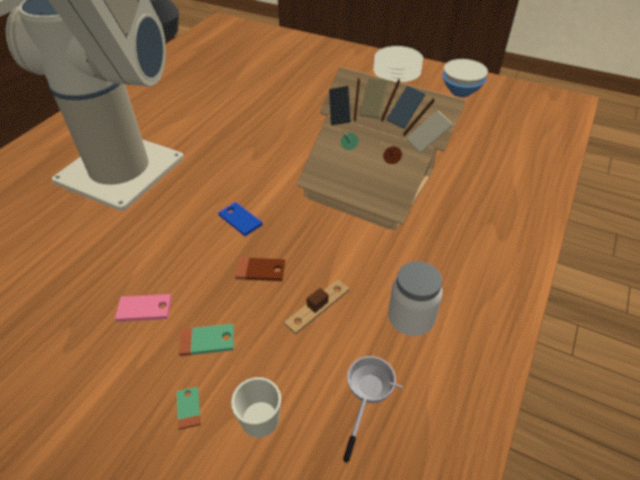

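View pics/top0.png

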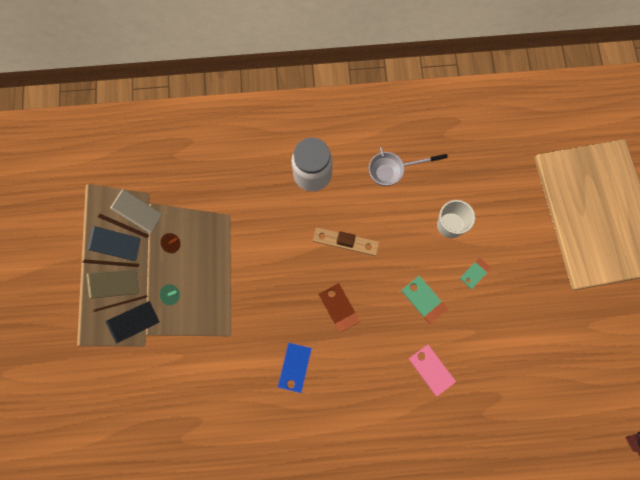

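Candidates (top view). Green: large green tile (423,298), small green tile (474,273), pink tile (432,370). Brown: brown tile with terracotta end (338,307), blue tile (295,367), pink tile (432,370), and the fixed tiles on the rack. I choose the large green (423,298) and the brown (338,307). The bar is at (346,241), the green peg at (170,294) and the brown peg at (171,243).

```bash
cat > h.py <<'E'
from station import env, set_gripper, viewer, workorder
import cv2,numpy as np
from scipy.spatial.transform import Rotation as R
P={n:viewer.camera_params(n) for n in("scene","top")}
def ray(n,uv):
    p=P[n];T=np.array(p["pose"]);d=np.array([(uv[0]-p["cx"])/p["fx"],-(uv[1]-p["cy"])/p["fy"],-1])
    return T[:3,3],T[:3,:3]@d
def plane(n,uv,z):
    o,d=ray(n,uv);return o+d*(z-o[2])/d[2]
def tri(a,b):
    (o,d),(q,e)=ray("scene",a),ray("top",b)
    s=np.linalg.lstsq(np.c_[d,-e],q-o,rcond=None)[0];x,y=o+d*s[0],q+e*s[1]
    return (x+y)/2,np.linalg.norm(x-y)
def proj(n,X):
    p=P[n];T=np.array(p["pose"]);c=T[:3,:3].T@(np.array(X)-T[:3,3])
    return np.array([p["cx"]-p["fx"]*c[0]/c[2],p["cy"]+p["fy"]*c[1]/c[2]])
def blob(im,lo,hi,box):
    h=cv2.inRange(cv2.cvtColor(im,cv2.COLOR_BGR2HSV),np.array(lo),np.array(hi));m=np.zeros_like(h)
    x0,y0,x1,y1=box;m[y0:y1,x0:x1]=h[y0:y1,x0:x1]
    cs,hier=cv2.findContours(m,cv2.RETR_CCOMP,cv2.CHAIN_APPROX_NONE)
    i=max((i for i in range(len(cs)) if hier[0][i][3]<0),key=lambda i:cv2.contourArea(cs[i]))
    holes=[c for j,c in enumerate(cs) if hier[0][j][3]==i and cv2.contourArea(c)>8]
    return cs[i],holes
def cen(c):
    m=cv2.moments(c);return np.array([m["m10"],m["m01"]])/m["m00"]
E
python3 - <<'E'
from h import *
t=cv2.imread("pics/top0.png");s=cv2.imread("pics/scene0.png")
ims={"top":t,"scene":s}
G=((65,90,60),(90,255,255));B=((0,120,30),(9,255,125))
boxes={"green":(G,{"top":(395,265,455,330),"scene":(175,315,245,365)}),"brown":(B,{"top":(310,275,365,340),"scene":(225,250,295,290)}),
"gpeg":(G,{"top":(150,275,190,315),"scene":(335,125,365,158)}),"bpeg":(((0,90,20),(12,255,140)),{"top":(155,228,190,258),"scene":(378,140,408,170)})}
for k,(c,b) in boxes.items():
    for n in b:
        o,hs=blob(ims[n],*c,b[n]); r=cv2.minAreaRect(o)
        print(k,n,np.round(r[0],1),np.round(r[1],1),round(r[2],1),"area",cv2.contourArea(o),"cen",cen(o).round(1),"holes",[(cen(h).round(1),cv2.contourArea(h)) for h in hs])
        if "peg" not in k: print("  corners",[plane(n,q,10)[:2].round(1).tolist() for q in cv2.boxPoints(r)],"hole",[plane(n,cen(h),7)[:2].round(1) for h in hs])
crop=lambda im,x,y:cv2.resize(im[y:y+100,x:x+133],None,fx=3,fy=3,interpolation=cv2.INTER_CUBIC)
cv2.imwrite("pics/crop1.png",np.vstack([np.hstack([crop(t,310,215),crop(t,345,240)]),np.hstack([crop(t,110,215),crop(s,290,90)])]))
E
```

```text
green top [420.9 295.6] [32.5 21.6] 50.2 area 580.0 cen [421.9 296.7] holes []
  corners [[487.7, -245.2], [513.6, -282.6], [458.6, -318.7], [433.2, -281.5]] hole []
green scene [211.5 338.7] [23.9 41.5] 84.3 area 789.5 cen [210.4 338.9] holes []
  corners [[428.3, -287.3], [487.3, -247.4], [517.8, -284.9], [460.8, -323.1]] hole []
brown top [336.4 302.8] [32.6 22.1] 61.4 area 654.0 cen [336.3 302.8] holes [(array([330.8, 293.5]), 77.5)]
  corners [[493.8, -74.1], [512.5, -115.7], [451.0, -142.2], [432.8, -101.0]] hole [array([492.8, -98.5])]
brown scene [264.1 269.2] [37.5 19.9] 2.6 area 480.5 cen [262.4 269. ] holes [(array([258.6, 275.6]), 9.0), (array([254. , 274.8]), 12.0), (array([252., 273.]), 12.0), (array([266. , 273.5]), 34.0), (array([262. , 267.5]), 11.0), (array([256.8, 266.5]), 14.0), (array([268.6, 266. ]), 21.5), (array([274.7, 263.6]), 18.5)]
  corners [[451.5, -148.9], [425.6, -106.2], [493.1, -76.7], [516.6, -120.2]] hole [array([ 469.5, -129.5]), array([ 460.7, -132. ]), array([ 454.9, -130. ]), array([ 479.5, -118.9]), array([ 464.6, -109.6]), array([ 454.3, -112.1]), array([ 474.1, -100.5]), array([481.4, -89.9])]
gpeg top [169.2 294.2] [17.7 17. ] 45.0 area 239.5 cen [169.2 294.3] holes []
gpeg scene [349. 141.] [12.7 14.1] 45.0 area 148.0 cen [349.1 140.9] holes []
bpeg top [169.5 242.5] [19. 19.] 90.0 area 281.0 cen [169.9 242.6] holes []
bpeg scene [392.  154.5] [16.3 17.7] 45.0 area 212.5 cen [392.1 154.7] holes []
```

View pics/crop1.png

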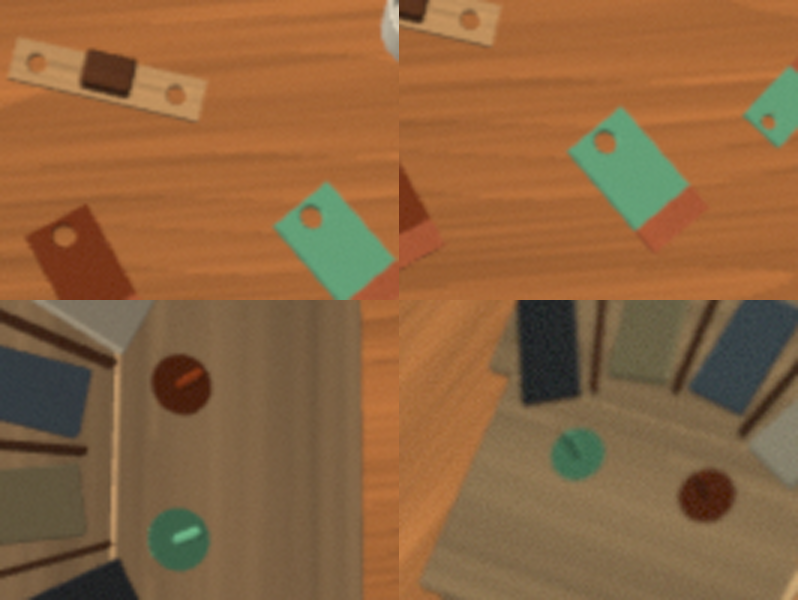

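The crop confirms the choice: both tiles have terracotta ends. The holes are at top (413.7,287) for green and (331.2,293.4) for brown. The bar's holes are at (322,235.7) and (368.3,246.3), and the disc centres are clear in both views.

```bash
cat > m.py <<'E'
from h import *
def frame(hole,a): # tile pose on table: R,centre
    Rm=R.from_euler("z",a).as_matrix();return Rm,np.array([*hole,5.])-33*Rm[:,0]
g0=plane("top",(413.7,287.),7.5)[:2];b0=plane("top",(331.1,293.5),7.5)[:2]
ge=(np.array([487.7,-245.2])+[513.6,-282.6])/2;be=(np.array([493.8,-74.1])+[512.5,-115.7])/2
ga,ba=np.arctan2(36.2,54.8),np.arctan2(26.7,61.3)
u=lambda a:np.array([np.cos(a),np.sin(a)])
tiles={}
for n,h,e,a in(("green",g0,ge,ga),("brown",b0,be,ba)):
    c1=h-33*u(a);c2=e-45*u(a);tiles[n]=(R.from_euler("z",a).as_matrix(),np.array([*(c1*.6+c2*.4),5.]),c1-c2)
ka=plane("top",(322.,235.7),6)[:2];kb=plane("top",(368.3,246.3),6)[:2];ky=(ka-kb)/np.linalg.norm(ka-kb)
kR=np.c_[[ky[1],-ky[0],0],[ky[0],ky[1],0],[0,0,1]];kC=np.array([*((ka+kb)/2),0.])  # underside middle
gp,e1=tri((349.4,141.1),(169.3,294.4));bp,e2=tri((392.4,154.9),(169.9,242.7))
by=gp-bp;by[2]=0;L=np.linalg.norm(gp-bp);by/=np.linalg.norm(by)
up=np.array([-by[1],by[0],0])*-1
if up@(np.array([0,1,0]))<0: up=-up
t=np.radians(35);bx=np.cos(t)*up+np.sin(t)*np.array([0,0,1]);bz=np.cross(bx,by);bR=np.c_[bx,by,bz]
mid=(gp+bp)/2;peg={"green":mid+50*by,"brown":mid-50*by}
TZ=np.diag([1.,-1,-1]) # tool axes in object frame: x along x, y=-y, z=-z
FL=np.diag([-1.,1,-1])
q=lambda M:R.from_matrix(M).as_quat()
E
python3 - <<'E'
from m import *
for n,v in tiles.items(): print(n,v[1].round(1),v[2].round(1))
print("keeper",ka,kb,np.linalg.norm(ka-kb).round(1),kC.round(1));print("pegs",gp.round(1),bp.round(1),e1,e2,L);print(bR.round(3))
K1=np.c_[[0,1,0],[1,0,0],[0,0,-1]].astype(float);K2=-K1;K2[2,2]=-1
for s,n in((TZ,"T"),(FL,"F"),(K1,"K1"),(K2,"K2")):
    for d in (1,60):
        for k in tiles: 
            M,c,_=tiles[k];a=env.ik(c+[0,0,80+d],q(M@s));b=env.ik(peg[k]-33*bR[:,0]+bR[:,2]*(85+d),q(bR@s))
            print(n,k,d,*[None if x is None else np.round(x,2) for x in(a,b)])
        a=env.ik(kC+[0,0,90+d],q(kR@s));b=env.ik(mid+bR[:,2]*(100+d),q(bR@s));print(n,"keeper",d,*[None if x is None else np.round(x,2) for x in(a,b)])
E
```

```text
green [ 464.1 -288.3    5. ] [1.7 0.6]
brown [ 462.2 -112.6    5. ] [0.6 0.5]
keeper [617.03198516 -90.55558292] [ 586.16106862 -185.49156739] 99.8 [ 601.6 -138.     0. ]
pegs [499.4 205.9 111.6] [599.2 202.8 111.2] 0.8174307290163724 1.2111517558616907 99.93872373687488
[[ 0.026 -0.999 -0.018]
 [ 0.819  0.032 -0.573]
 [ 0.574  0.     0.819]]
T green 1 [-0.58  0.65  1.9  -0.    0.59  0.41] [-0.03  0.53  2.02  0.9   0.82 -0.71]
T brown 1 [-0.26  0.59  2.06 -0.    0.49  0.9 ] [-0.03  0.63  1.79  0.82  0.9  -0.58]
T keeper 1 [-0.24  0.7   1.74 -0.    0.7   1.64] [ 0.01  0.53  1.9   0.83  0.89 -0.56]
T green 60 [-0.58  0.54  1.89 -0.    0.7   0.41] [-0.1   0.44  2.    0.8   0.92 -0.64]
T brown 60 [-0.26  0.47  2.05 -0.    0.62  0.9 ] [-0.09  0.55  1.78  0.75  0.99 -0.54]
T keeper 60 [-0.24  0.61  1.73 -0.    0.8   1.64] [-0.06  0.45  1.88  0.76  0.99 -0.51]
F green 1 None [-0.03  0.53  2.02  0.9   0.82  2.44]
F brown 1 [-0.26  0.59  2.06 -0.    0.49 -2.25] None
F keeper 1 [-0.24  0.7   1.74 -0.    0.7  -1.5 ] None
F green 60 None [-0.1   0.44  2.    0.8   0.92  2.5 ]
F brown 60 [-0.26  0
[... 370 characters left out ...]
 0.54  1.89 -0.    0.7  -1.16] [-0.1   0.44  2.    0.8   0.92 -2.21]
K1 brown 60 [-0.26  0.47  2.05 -0.    0.62 -0.67] [-0.09  0.55  1.78  0.75  0.99 -2.11]
K1 keeper 60 [-0.24  0.61  1.73 -0.    0.8   0.07] [-0.06  0.45  1.88  0.76  0.99 -2.08]
K2 green 1 [-0.58  0.65  1.9  -0.    0.59  1.98] [-0.03  0.53  2.02  0.9   0.82  0.86]
K2 brown 1 [-0.26  0.59  2.06 -0.    0.49  2.47] [-0.03  0.63  1.79  0.82  0.9   0.99]
K2 keeper 1 None [0.01 0.53 1.9  0.83 0.89 1.01]
K2 green 60 [-0.58  0.54  1.89 -0.    0.7   1.98] [-0.1   0.44  2.    0.8   0.92  0.93]
K2 brown 60 [-0.26  0.47  2.05 -0.    0.62  2.47] [-0.09  0.55  1.78  0.75  0.99  1.03]
K2 keeper 60 None [-0.06  0.45  1.88  0.76  0.99  1.06]
```

```bash
cat > pick.py <<'E'
from m import *
def pick(k):
    M,c,_=tiles[k];r=q(M@TZ);set_gripper(66)
    env.reach(c+[0,0,150],r);env.move_l([c[0],c[1],83.],rate=150)
    set_gripper(30);w=env.read_state()["width"]
    env.move_l(c+[0,0,170],rate=200);return w
def hover(k,h=48,off=(0,0)): # tile underside h above the board, hole over peg + off (board x,y)
    p=peg[k]+bR@np.array([off[0]-33,off[1],h+83.]);return p
def look(n):
    ims={c:viewer.camera(c) for c in P}
    for c in ims: cv2.imwrite(f"pics/{n}_{c}.png",ims[c])
    return ims
def crops(n,ims,X,out):
    r=[]
    for c in("top","scene"):
        x,y=(proj(c,X)-[40,45]).astype(int);x,y=max(x,0),max(y,0)
        r.append(cv2.resize(ims[c][y:y+90,x:x+80],None,fx=5,fy=5,interpolation=cv2.INTER_CUBIC));print(c,"crop origin",x,y)
    cv2.imwrite(out,np.hstack(r))
E
python3 - <<'E'
from pick import *
k="green";print("w",pick(k),env.read_state()["time_s"])
r=q(bR@TZ)
env.reach(hover(k,60),r);env.hold(.3);print(env.read_state()["time_s"],env.read_state()["tool_pos"],hover(k,60))
ims=look("g1");crops("g1",ims,peg[k]+bR@[-15,0,50],"pics/g1.png")
print([proj(c,peg[k]+bR[:,2]*65).round(1) for c in("top","scene")],[proj(c,peg[k]+bR[:,2]*38).round(1) for c in("top","scene")])
E
```

```text
w 47.729981819695084 3.9
5.7667 [495.99013354  96.58244659 209.63923783] [495.84487641  96.95177736 209.61553151]
top crop origin 147 245
scene crop origin 301 93
[array([182.6, 289. ]), array([342.1, 128.9])] [array([177. , 291.4]), array([345.3, 134.1])]
```

View pics/g1.png

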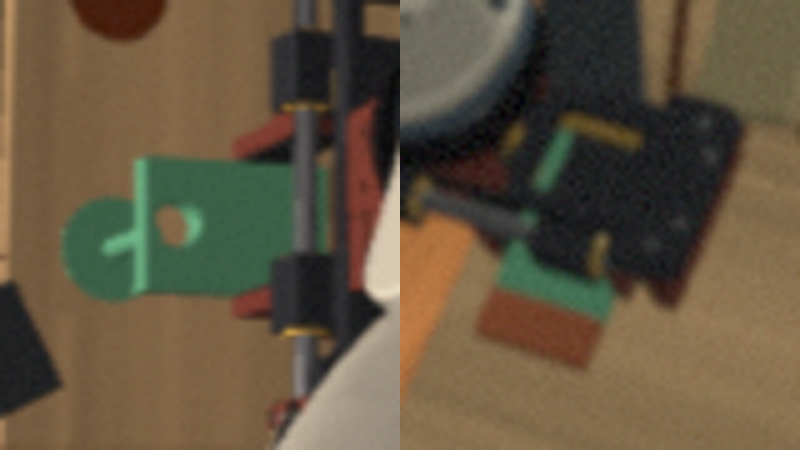

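The top view shows the tile gripped square, with its hole at (183,290) against a predicted peg axis of (183.6,288.5). It sits about 1–2 mm too far along +y. I'll correct half of that, go down to just above the tip and look once more.

```bash
python3 - <<'E'
from pick import *
k="green"
env.move_l(hover(k,41,(0,-1.5)),rate=100);env.hold(.2)
ims=look("g2");crops("g2",ims,peg[k]+bR@[-5,0,40],"pics/g2.png")
print(env.read_state()["time_s"],[proj("top",peg[k]+bR[:,2]*z).round(1) for z in (0,38,51)])
E
```

```text
top crop origin 140 246
scene crop origin 304 90
6.5083 [array([169.5, 294.6]), array([177. , 291.4]), array([179.6, 290.3])]
```

View pics/g2.png

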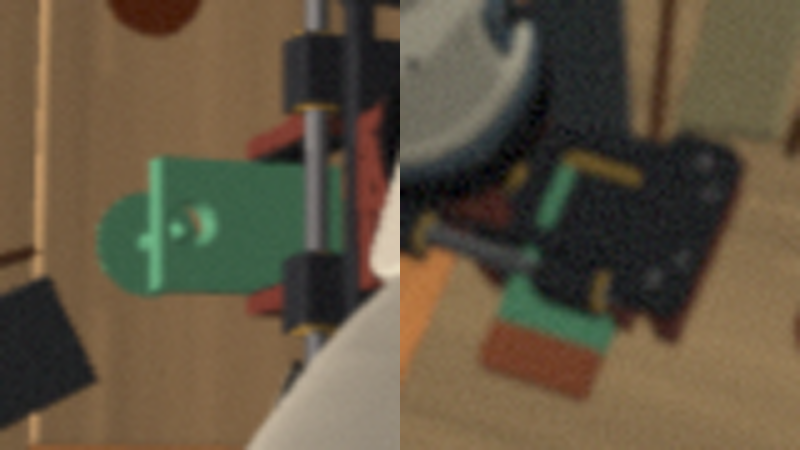

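In the top crop the peg tip shows inside the hole. Extended to the tile's face, the peg axis comes to (193,225), against a hole centre of (193,226), so it is aligned.

```bash
python3 - <<'E'
from pick import *
k="green";f=lambda:np.array(env.read_state()["force"]).round(1)
print(f());print("stop",env.move_l(hover(k,-2,(0,-1.5)),rate=60,f_stop=6))
s=env.read_state();h=(np.array(s["tool_pos"])-peg[k])@bR;print("local",h.round(1),f())
if h[2]<90:
    set_gripper(62);env.move_l(np.array(s["tool_pos"])+bR[:,2]*110,rate=200)
    print("b w",pick("brown"));k="brown"
    env.reach(hover(k,60,(0,-1.5)),q(bR@TZ));env.move_l(hover(k,41,(0,-1.5)),rate=100)
    env.hold(.2)
ims=look("b1");crops("b1",ims,peg[k]+bR@[-5,0,40],"pics/b1.png");print(env.read_state()["time_s"],[proj("top",peg[k]+bR[:,2]*z).round(1) for z in (0,38,51)])
E
```

```text
[-1.  -0.1 -0.5]
stop True
local [-33.3  -0.8  82.8] [ 0.3 -0.6  0.4]
b w 47.8969721398733
top crop origin 140 193
scene crop origin 348 104
13.5667 [array([170.1, 242.9]), array([177.4, 238.3]), array([180.1, 236.7])]
```

View pics/b1.png

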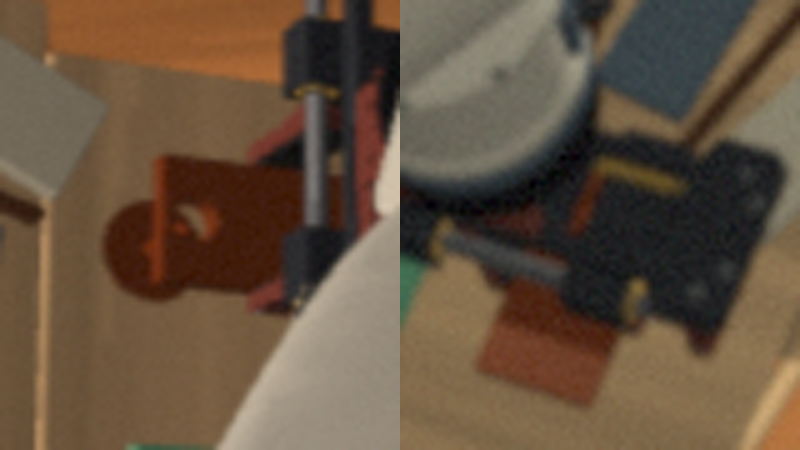

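The peg tip is inside the brown tile's hole, with the extended axis at about (198,219) against a hole centre of (199,220). It is aligned, so I lower it.

```bash
python3 - <<'E'
from pick import *
k="brown"
print("stop",env.move_l(hover(k,-2,(0,-1.5)),rate=60,f_stop=6))
s=env.read_state();h=(np.array(s["tool_pos"])-peg[k])@bR;print("local",h.round(1))
if h[2]<90:
    set_gripper(62);env.move_l(np.array(s["tool_pos"])+bR[:,2]*110,rate=200)
    K1=np.c_[[0,1,0],[1,0,0],[0,0,-1]].astype(float)
    env.reach(kC+[0,0,160],q(kR@K1));env.hold(.1)
ims=look("k1");crops("k1",ims,mid+bR@[-30,0,5],"pics/k1.png");print(env.read_state()["time_s"])
E
```

```text
stop True
local [-33.3  -0.9  83.2]
top crop origin 145 224
scene crop origin 324 114
16.575
```

View pics/k1.png

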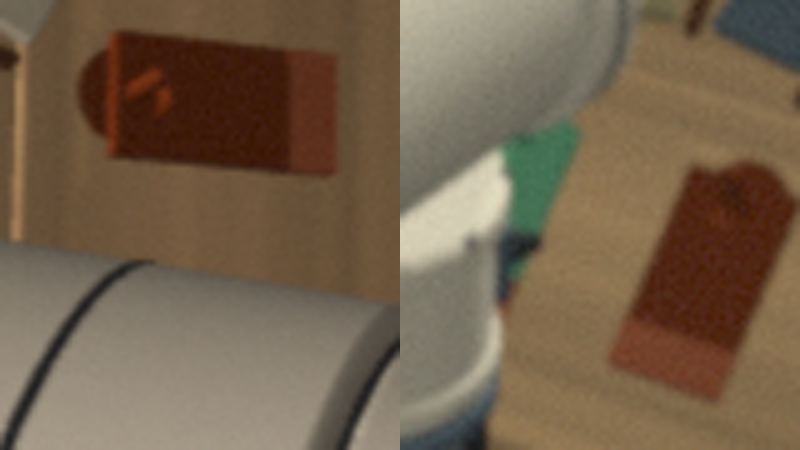

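The brown tile lies on its peg, flat and pointing down the slope. Next is the keeper bar.

```bash
cat >> pick.py <<'E'
K1=np.c_[[0,1,0],[1,0,0],[0,0,-1]].astype(float)
def kh(h,off=(0,0)): return mid+bR@np.array([off[0],off[1],h+91.])
E
python3 - <<'E'
from pick import *
set_gripper(50);env.move_l(kC+[0,0,91],rate=120);set_gripper(10);print("w",env.read_state()["width"])
env.move_l(kC+[0,0,180],rate=200)
env.reach(kh(65,(0,-1.5)),q(bR@K1));env.move_l(kh(42,(0,-1.5)),rate=100);env.hold(.2)
ims=look("k2")
x0,y0=140,225;x1,y1=320,95
cv2.imwrite("pics/k2.png",np.hstack([cv2.resize(ims["top"][y0:y0+110,x0:x0+70],None,fx=5,fy=5,interpolation=2),cv2.resize(ims["scene"][y1:y1+110,x1:x1+90],None,fx=5,fy=5,interpolation=2)]))
print(env.read_state()["time_s"],[[proj("top",peg[k]+bR[:,2]*z).round(1).tolist() for z in (38,50)] for k in peg])
E
```

```text
w 24.06740705781572
21.3917 [[[177.0, 291.4], [179.4, 290.4]], [[177.4, 238.3], [179.9, 236.8]]]
```

View pics/k2.png

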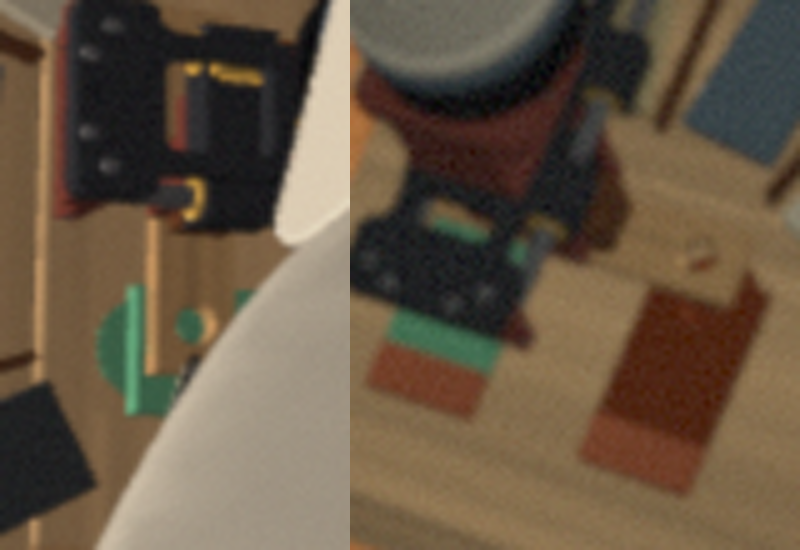

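Top view: the bar's green-side hole is at (179.4,290.0), against a predicted peg axis of (179.4,290.4). Scene view: the brown-side hole is at (389.8,146.0), with the peg tip visible in it. I lower the bar if the brown-side prediction agrees.

```bash
python3 - <<'E'
from pick import *
p=proj("scene",peg["brown"]+bR[:,2]*50);print(p.round(1),proj("scene",peg["brown"]+bR[:,2]*38).round(1))
if np.linalg.norm(p-[389.8,146])<2.2:
    print("stop",env.move_l(kh(7,(0,-1.5)),rate=60,f_stop=6))
    s=env.read_state();h=(np.array(s["tool_pos"])-mid)@bR;print("local",h.round(1),"underside",h[2]-91,s["time_s"],s["force"])
E
```

```text
[388.9 145.8] [389.8 148. ]
stop True
local [ -0.3  -1.  100.7] underside 9.698679356723858 21.9167 [-0.51266346  0.21225143  0.28001916]
```

```bash
python3 - <<'E'
from pick import *
p=np.array(env.read_state()["tool_pos"])
set_gripper(46);env.move_l(p+bR[:,2]*110,rate=150);env.reach([420,-350,330],q(np.diag([1.,-1,-1])));env.hold(.3)
ims=look("f")
cv2.imwrite("pics/f.png",np.hstack([cv2.resize(ims["top"][215:325,145:240],None,fx=4,fy=4,interpolation=2),cv2.resize(ims["scene"][100:210,300:400+30][:,:100],None,fx=4,fy=4,interpolation=2)]))
print(env.read_state()["time_s"])
E
```

```text
26.2083
```

View pics/f.png

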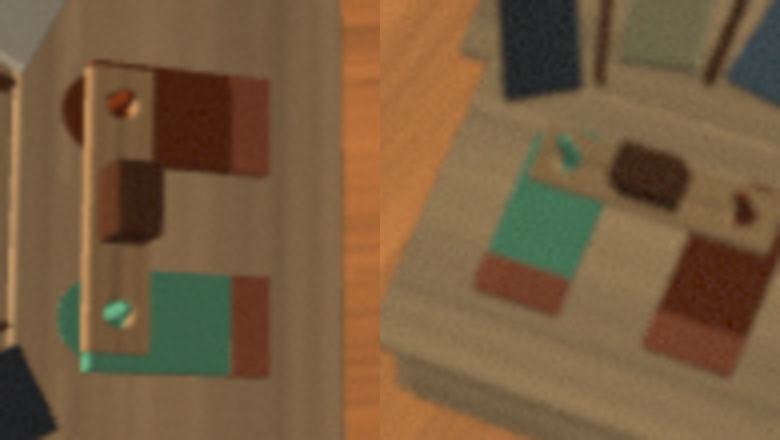

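Both pegs come through the bar's holes, in the top crop at (120,102) and (117,313). The bar lies across both tiles, and the tiles hang straight down the slope.

```bash
python3 -c "
from station import workorder
print(workorder.sign_off())"
```

```text
the job is handed in; nothing more can be done
None
```

The green and brown tiles hang on their pegs with the keeper bar resting on them, grip up, and the job was handed in at about 26 s; I did not aim at or check the cup, canister or sieve afterwards, and the hand-in returned no verdict.

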